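# Hold a blade hygrometer in the curing chest through its probing slot

### The arm

A 6-joint arm with a two-finger parallel gripper is mounted at the origin on the work surface. World frame = base frame: x ahead of the robot, y to its left, z up, the work surface at z = 0. Lengths are in m, angles in degrees, forces in N, time in s.
With the tool pointing down it reaches from about 0.375 to 0.975 m from the base axis. Payload 3.8 kg.
Tool frame: the origin (TCP) lies midway between the tips of the shut fingers; the grasp point (between the pads) lies 19 mm behind it; z points along the fingers, y is the line along which they close (so a half turn about z gives the same grasp; the last joint's range is limited). The gripper opens to 88 mm and grips with 3 to 60 N. Pads are 18 mm wide; open, the fingers measure 123 mm over their backs; the gripper's body (75 mm by 187 mm) begins 45 mm behind the grasp point.
Start: joints at [67.099, 15.12, 91.902, -0, 72.978, -2.114], TCP at [0.24, 0.631, 0.239] pointing down, gripper open.
Joint ranges: [-150.88, 150.88], [-54.13, 125.18], [17.81, 147.31], [-75.09, 255.09], [0, 152.58], [-146.25, 146.25]. Speed limits (degrees/s): [147.25, 147.25, 180, 180, 180, 180].

### API

Orientations are given as [roll, pitch, yaw] about the fixed x, y, z axes, in that order (R = Rz(yaw) Ry(pitch) Rx(roll)).
In Python, from rig import ctrl gives the robot as it stands.
- The arm moves only by the shell command python3 -m handwheel 'ROWS' [FORCE]. ROWS is JSON, a list that holds one entry, the list of rows, each a list of 7 numbers: the turn, a rotation vector about the tool's x, y, z in degrees, then the shift along the tool's x, y, z in mm, then the finger opening in mm, from 0 to 88.1. A call has 1 to 5 rows; each row shifts and turns the commanded pose from where the row before left it, along the tool's axes as they then stand; what a row does not reach is not made up. A row lasts 1/10 s, in which the tool goes at most 50 mm and 8.59 degrees, less where a joint would pass 70% of its speed; a pose out of reach is approached as far as the arm can. A call is refused whole if a number of a shift passes 50 or a number of a turn 8.59, either way. A call with a gripper value outside its range is refused whole. The fingers move at their own pace and stop on an object; FORCE is the grip in N (left out, the last holds). Time passes only in rows, so rows that do not move let the fingers close. It gives the time, the measured TCP pose, the force, the opening and the grip force at its end, in the units of the state.
- ctrl.get_state(): the state, without advancing time (a new reading comes with each control period).
- ctrl.camera(name): name is "scene" or "top"; returns the picture (384x512x3 uint8, red, green, blue); there is no depth.
- ctrl.camera_model(name): a dict with "intrinsics" (3x3 intrinsics, pixels), "rvec" (rotation vector, rad) and "tvec" (3), from world to camera coordinates, as OpenCV has them. Camera axes: x right, y down, z forward; pixel columns grow to the right and rows downward; lengths in m; the calibration is good to about 2 mm. A picture is of the moment at which its call begins. camera_model takes no time and is no camera call.
- ctrl.sign_off(): hands the job in; it is judged then, once.
The state is a dict: "t": time; "joint_positions": joint angles; "qd": joint speeds; "effort": joint torques, N m; "tcp_pos": TCP position; "eef_rot": TCP orientation; "wrist_force": force on the tool from outside, world axes, zero at the start; "torque": the same for the moment, N m; "gripper_width": finger opening in m; "gripper_force": force on a finger pad.
Only numpy, scipy, OpenCV 4.12 (cv2) and the standard library are available. Lean on these libraries where they do the work, as an engineer would, in place of code of your own. Each camera call takes 0.05 s, during which the arm holds its last target. There are 200 camera calls.

### The job

Check the air in the closed curing chest: slide the shutter on its lid fully open, then take the blade hygrometer (the flat-bladed hand instrument, not the round dial thermometer beside it) out of the rack and pass its blade down through the narrow slot without forcing it. Finish while still holding the hygrometer upright and still, with more than half of the blade inside the chest and the black collar under its handle hanging clear of the lid. Do not let go of it, and leave everything else standing where it is.

Things in the scene. Friction and masses are not known exactly. Their poses are not given: they have to be found in the camera images.
- chest: Moist-air curing chest, a fixed grey steel box 240 (its x) by 280 (its y) by 150 mm high with a stainless lid (252 by 292 mm, its top at height 150 mm) and a 100 mm high controller box on its +y side (reaching 195 mm from the centre). Origin: centre of its underside on the bench; z up; turned about z. A bar handle stands on the lid at x = +85 mm, y = -55 to +55 mm, 27 mm high; a small vent gland at x = +30, y = -100 mm, 22 mm high.
- slot (a point): Centre of the mouth of the probing slot in the white plastic strip (48 by 170 mm) set in the chest's lid, 156 mm above the bench, at chest x = -30, y = -30 mm. Axes as the chest's. The slot is a vertical through-hole, 10 mm wide along x and 36 mm long along y, 12 mm deep with square edges (blade 8 by 34 mm: 2 mm clearance in all each way); under it the chest is hollow for over 110 mm. Two rails beside the strip, at x = +-28 mm from the slot, stand 7 mm above the mouth.
- shutter (a joint): How far the shutter is open, in m: a steel plate 46 by 60 mm, 4 mm thick, lying 1 mm above the slot, sliding along the chest's +y. 0: closed, centred over the slot; 0.060: fully open, slot wholly uncovered (uncovered from about 0.049). It starts closed or up to 12 mm open, slides with about 2 N of friction and stays where it is left.
- shutter_knob (a point): Point on the axis of the shutter's round black knob (20 mm across, its top 30 mm above the plate's underside and 10 mm above this point, with a 12 mm thick neck in its lowest 6 mm above the plate); it stands 18 mm towards +y from the plate's centre and moves with the shutter. Axes as the chest's.
- rack: Fixed aluminium bench rack: a plate 90 (its x) by 200 mm (its y), top 100 mm above the bench, on two end plates. Two pockets 12 by 38 mm (long along y) through the plate at y = -40 and y = +40 mm. Origin: centre of its underside, z up, turned about z. Which instrument stands in which pocket varies.
- hygrometer: Blade hygrometer, 0.13 to 0.25 kg, standing upright in a pocket of the rack, its collar resting on the plate. Grey handle 30 (x) by 44 (y) by 65 mm high, above a black collar 36 by 54 by 6 mm; under the collar a flat steel blade 8 (x) by 34 (y) mm, 90 mm long, its lowest 4 mm rounded. Origin: centre of the collar's underside, where the blade begins; z up along the handle, whose top is at z = +71 mm. In the rack its axes are about those of the rack (play of a few mm).
- blade_tip (a point): Lowest point of the hygrometer's blade, 90 mm below its origin.
- thermometer: Dial thermometer, standing in the other pocket: round stem 8 mm thick, round steel collar 44 mm across, short black neck and, 36 to 50 mm above the collar, a round steel dial 60 mm across with a white face on top. Not to be moved. Origin: centre of the collar's underside.
- cylinder: Clear measuring cylinder, 290 mm tall, foot 88 mm across, left of the chest. Origin: centre of its underside. Not to be moved.
- jar: White sample jar with a grey cap, 68 mm across, 85 mm tall, beyond the gap between rack and chest. Origin: centre of its underside. Not to be moved.
- beaker: Clear plastic beaker, 64 mm across, 72 mm tall, nearer the robot than the rack and the chest. Origin: centre of its underside. Not to be moved.
- spatula: Spatula with a wooden handle lying on the bench left of the chest. Origin: on its underside. Not to be moved.

How it is judged (in metres and radians):
On the way, in this order (a step that is already met when the one before it is completed fails the run):
1. the shutter is slid open (50 mm or more) (value of joint shutter above 0.05 m), for 0.2 s.
2. the blade's tip is through the slot, 20 mm or more below its mouth (x of blade_tip in the frame of slot between -0.007 and 0.007 m and y of blade_tip in the frame of slot between -0.007 and 0.007 m and angle between hygrometer's own z axis and vertical below 0.1 rad and z of blade_tip in the frame of slot below -0.02 m), for 0.1 s.
At the end, for the whole second after the job is handed in: The fingers hold the hygrometer (over 5 N), still (under 20 mm/s), upright within 0.10 rad, its tip within 7 mm of the slot's axis (along x and y) and 44 to 88 mm below the slot's mouth, so that the collar hangs 2 to 46 mm clear; shutter open by 45 mm or more (x of blade_tip in the frame of slot between -0.007 and 0.007 m and y of blade_tip in the frame of slot between -0.007 and 0.007 m and angle between hygrometer's own z axis and vertical below 0.1 rad and z of blade_tip in the frame of slot between -0.088 and -0.044 m and contact force between the fingers and hygrometer above 5 N and linear speed of hygrometer below 0.02 m/s and value of joint shutter above 0.045 m); the arm keeps its last pose, push and grip.
It fails at once if the thermometer, measuring cylinder, sample jar, beaker or spatula is moved by more than 30 mm (distance of any of thermometer, cylinder, jar, beaker, spatula from where it was at the start of the episode above 0.03 m).
It fails at once if the hygrometer is forced against the chest with more than 40 N (contact force between hygrometer and chest above 40 N).
It fails at once if the hygrometer is dropped or laid over (tilted by more than 0.7 rad) (angle between hygrometer's own z axis and vertical above 0.7 rad).
It also fails if it takes over 58 s, if anything falls off the work surface, if the arm or the gripper's body presses on something with over 40 N, if the wrist force passes 120 N, or if a joint passes its speed limit or range.

## Working session

There is one attempt and no reset: what is moved stays moved. The work goes in short steps, Python scripts to look and compute and a shell command to move; the robot and the scene stay as the last step left them, time stands still between calls to the robot, and variables do not carry over. Pictures are saved under pics/ and viewed, at most 10 in all, crops included, and the job is handed in when it is done.

```bash
mkdir -p pics; ls; cat > h.py <<'E'
import numpy as np, cv2
from rig import ctrl
def cam(n):
    m=ctrl.camera_model(n); return np.array(m["intrinsics"],float),np.array(m["rvec"],float).ravel(),np.array(m["tvec"],float).ravel()
def ray(n,uv):
    K,r,t=cam(n); R=cv2.Rodrigues(r)[0]
    p=cv2.undistortPoints(np.array([[uv]],float),K,None).ravel()
    d=R.T@np.array([p[0],p[1],1]); return -R.T@t,d/np.linalg.norm(d)
def plane(n,uv,z):
    o,d=ray(n,uv); return o+d*(z-o[2])/d[2]
def two(n1,a,n2,b):
    K,r,t=cam(n1);K2,r2,t2=cam(n2)
    P=K@np.c_[cv2.Rodrigues(r)[0],t];Q=K2@np.c_[cv2.Rodrigues(r2)[0],t2]
    X=cv2.triangulatePoints(P,Q,np.array(a,float),np.array(b,float)).ravel();return X[:3]/X[3]
def proj(n,X):
    K,r,t=cam(n); return cv2.projectPoints(np.array(X,float).reshape(-1,1,3),r,t,K,None)[0].reshape(-1,2)
def snap(n,f):
    im=ctrl.camera(n)[:,:,::-1].copy(); cv2.imwrite('pics/'+f,im); return im
E
python3 - <<'E'
from h import *
for n in("scene","top"):
    im=snap(n,n+'0.png'); K,r,t=cam(n); print(n,K.round(1).tolist(),ray(n,(256,192)))
    cv2.imwrite('pics/'+n+'0b.png',cv2.resize(im,(800,600),interpolation=cv2.INTER_CUBIC))
s=ctrl.get_state();print(s)
E
```

```text
pics
scene [[432.2, 0.0, 254.4], [0.0, 432.2, 192.6], [0.0, 0.0, 1.0]] (array([1.15633046, 0.46326586, 1.37776197]), array([-0.43006881, -0.28214738, -0.8575743 ]))
top [[380.0, 0.0, 256.1], [0.0, 380.0, 191.9], [0.0, 0.0, 1.0]] (array([0.35465661, 0.0899742 , 1.35645761]), array([ 0.15833464, -0.00448697, -0.98737531]))
{'t': 0.1, 'joint_positions': array([ 6.71000915e+01,  1.51652640e+01,  9.19705084e+01, -2.78309066e-03,
        7.29764991e+01, -2.11612189e+00]), 'qd': array([-0.05658348, -0.15070579, -0.12858058,  0.01949888, -0.01170499,
        0.06659281]), 'effort': array([-4.71297990e-04, -5.03622437e+01, -3.58069968e+01,  7.31151388e-02,
        2.32197874e-02, -2.13861040e-05]), 'tcp_pos': array([0.23931755, 0.63049604, 0.23753506]), 'eef_rot': array([-1.79887707e+02, -1.48787894e-03,  1.59217029e+02]), 'wrist_force': array([-0.16640193, -0.85028565,  0.82471986]), 'torque': array([ 0.04653396,  0.01851638, -0.00373347]), 'gripper_force': 0.0, 'gripper_width': 0.08802104874460845}
```

View pics/scene0b.png

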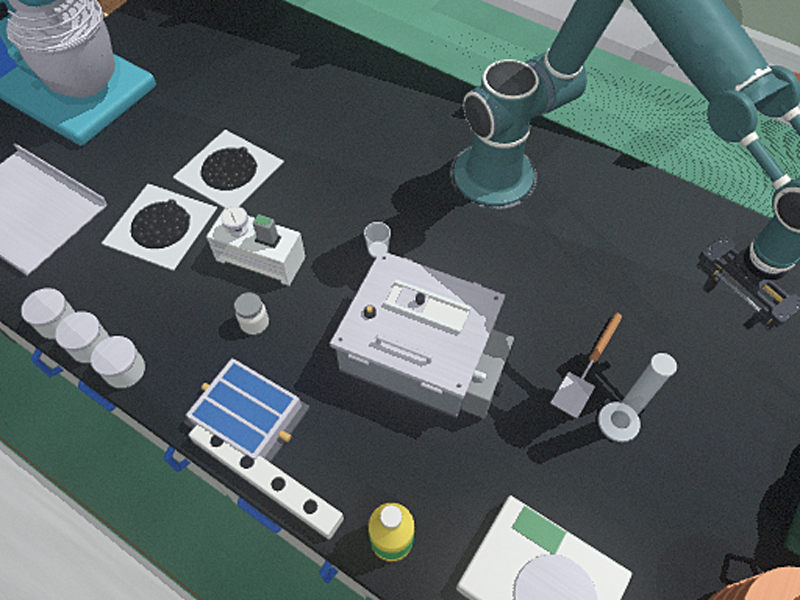

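View pics/top0b.png

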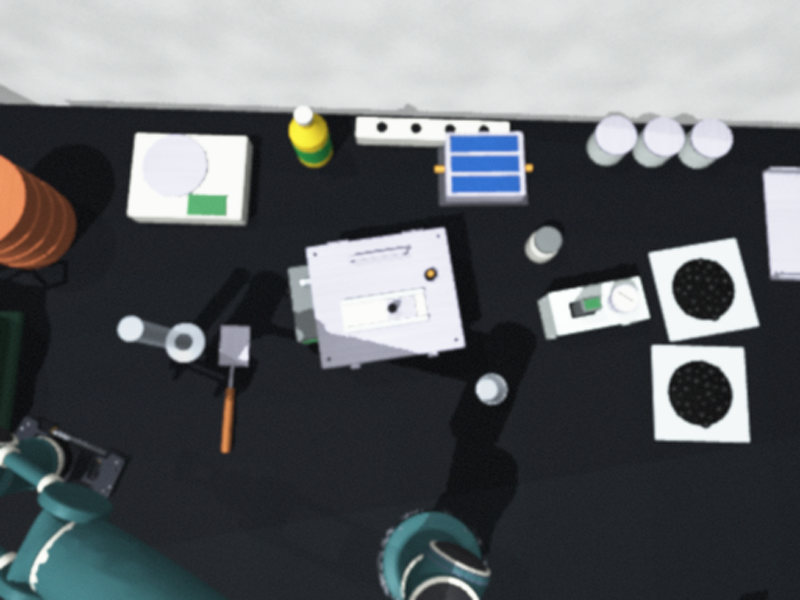

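The scene view shows the rack (scene 255,245) with the thermometer at its −y end and the green-topped hygrometer at its +y end. The chest is at scene 420,330 / top 385,298, with its shutter knob at top 393,307 (800×600 pixels). I'll enlarge the key regions.

```bash
python3 - <<'E'
from h import *
T=cv2.imread('pics/top0.png');S=cv2.imread('pics/scene0.png')
def c(im,x,y,w=80,h=60): return cv2.resize(im[y:y+h,x:x+w],(400,300),interpolation=cv2.INTER_CUBIC)
cv2.imwrite('pics/m0.png',np.vstack([np.hstack([c(T,210,165),c(T,340,162)]),np.hstack([c(S,230,165),c(S,125,125)])]))
g=cv2.cvtColor(T,cv2.COLOR_BGR2GRAY)
for n,im,box in(("top",T,(190,140,305,240)),("scene",S,(205,155,335,270))):
    hsv=cv2.cvtColor(im,cv2.COLOR_BGR2HSV); x0,y0,x1,y1=box
    for th in(130,160,190,235):
        m=((hsv[...,2]>th)&(hsv[...,1]<60)).astype(np.uint8)[y0:y1,x0:x1]
        cs,_=cv2.findContours(m,cv2.RETR_EXTERNAL,cv2.CHAIN_APPROX_NONE)
        k=max(cs,key=cv2.contourArea); b=cv2.boxPoints(cv2.minAreaRect(k))+[x0,y0]
        z=.156 if th==235 else .15
        W=np.array([plane(n,p,z) for p in b]);print(n,th,b.round(1).tolist(),W[:,:2].round(3).tolist(),np.linalg.norm(np.diff(W[:3],axis=0),axis=1).round(3),W.mean(0).round(4))
E
```

```text
top 130 [[183.8, 158.8], [285.3, 143.2], [297.8, 224.0], [196.2, 239.6]] [[0.65, 0.323], [0.713, -0.007], [0.449, -0.051], [0.391, 0.268]] [0.336 0.268] [0.551  0.1331 0.15  ]
top 160 [[183.9, 159.1], [284.9, 143.3], [297.4, 223.1], [196.4, 239.0]] [[0.649, 0.322], [0.713, -0.006], [0.452, -0.05], [0.393, 0.268]] [0.334 0.265] [0.5518 0.1335 0.15  ]
top 190 [[187.9, 158.2], [286.4, 144.8], [297.1, 223.4], [198.6, 236.8]] [[0.653, 0.309], [0.708, -0.011], [0.451, -0.049], [0.4, 0.261]] [0.325 0.26 ] [0.5529 0.1276 0.15  ]
top 235 [[189.1, 159.0], [285.8, 146.1], [296.0, 222.5], [199.2, 235.4]] [[0.649, 0.304], [0.702, -0.008], [0.454, -0.045], [0.404, 0.258]] [0.317 0.251] [0.552  0.1274 0.156 ]
scene 130 [[208.3, 222.5], [236.8, 150.6], [338.9, 190.9], [310.5, 262.8]] [[0.719, -0.004], [0.437, -0.091], [0.384, 0.286], [0.656, 0.334]] [0.295 0.38 ] [0.549  0.1312 0.15  ]
scene 160 [[209.8, 219.1], [236.3, 151.6], [338.2, 191.7], [311.6, 259.2]] [[0.707, -0.007], [0.442, -0.09], [0.388, 0.285], [0.644, 0.331]] [0.278 0.378] [0.5451 0.1297 0.15  ]
scene 190 [[211.2, 219.0], [238.3, 152.3], [330.8, 189.9], [303.6, 256.6]] [[0.704, -0.004], [0.44, -0.082], [0.395, 0.261], [0.651, 0.307]] [0.275 0.346] [0.5475 0.1205 0.15  ]
scene 235 [[253.5, 180.4], [254.0, 179.0], [300.4, 195.9], [299.9, 197.2]] [[0.51, 0.029], [0.505, 0.027], [0.475, 0.19], [0.48, 0.192]] [0.006 0.166] [0.4926 0.1097 0.156 ]
```

View pics/m0.png

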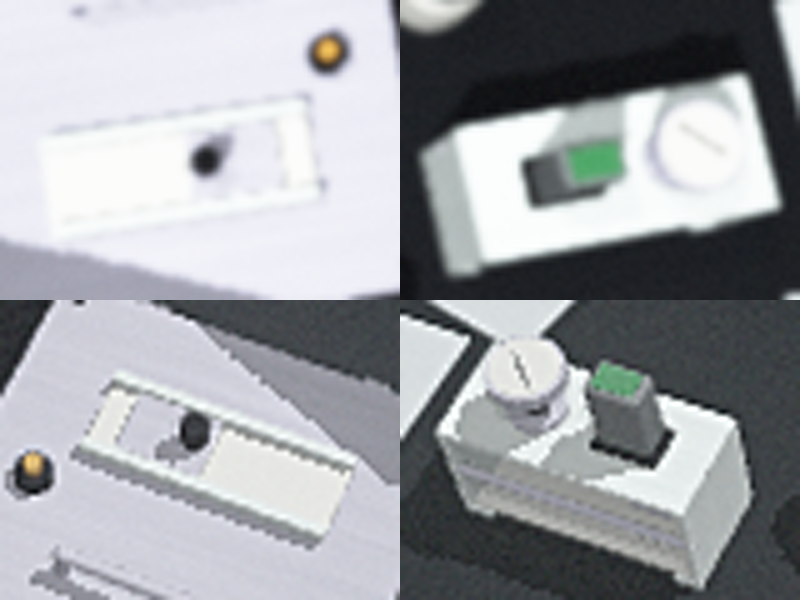

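```bash
cat > est.py <<'E'
from h import *
from scipy.optimize import least_squares
T=cv2.imread('pics/top0.png');S=cv2.imread('pics/scene0.png')
I={'top':T,'scene':S}
def green(im,box):
    h=cv2.cvtColor(im,cv2.COLOR_BGR2HSV);m=((h[...,0]>45)&(h[...,0]<90)&(h[...,1]>90)).astype(np.uint8)
    k=np.zeros_like(m);x0,y0,x1,y1=box;k[y0:y1,x0:x1]=m[y0:y1,x0:x1]
    M=cv2.moments(k,True);return (M['m10']/M['m00'],M['m01']/M['m00']),cv2.minAreaRect(cv2.findNonZero(k))
g1,r1=green(T,(340,162,420,222));g2,r2=green(S,(125,125,205,185))
G=two('top',g1,'scene',g2);print('green',G.round(4),g1,g2,proj('top',G),proj('scene',G))
print('top-plane',plane('top',g1,.171),plane('scene',g2,.171))
def sub(n,pts):
    g=cv2.cvtColor(I[n],cv2.COLOR_BGR2GRAY);return cv2.cornerSubPix(g,np.array(pts,np.float32).reshape(-1,1,2),(3,3),(-1,-1),(3,30,.01)).reshape(-1,2)
a=lambda p,ox,oy,cx=0,cy=0:[((u-cx)/5+ox-.4,(v-cy)/5+oy-.4) for u,v in p]
# chest: lid corners order (+x,+y),(+x,-y),(-x,-y),(-x,+y)
L=np.array([[.126,.146,.15],[.126,-.146,.15],[-.126,-.146,.15],[-.126,.146,.15]])
lt=sub('top',np.array([(306,247),(446,229),(465,348),(321,367)])*.64);ls=sub('scene',np.array([(462,395),(332,345),(380,254),(505,295)])*.64)
print('lid',lt.round(1).tolist(),ls.round(1).tolist())
gl=two('top',a([(327,50)],210,165)[0],'scene',a([(35,463)],230,165,0,300)[0]);print('gland',gl.round(4))
def W(p,P): c,s=np.cos(p[2]),np.sin(p[2]);return P@np.array([[c,s,0],[-s,c,0],[0,0,1]])+[p[0],p[1],0]
def fit(P,o,p0):
    f=lambda p:np.r_[tuple((proj(n,W(p,P))-v).ravel() for n,v in o.items())]
    r=least_squares(f,p0,loss='soft_l1');return r.x,r.fun
P=np.vstack([L,[[.03,-.10,.172]]])
o={'top':np.vstack([lt,a([(327,50)],210,165)]),'scene':np.vstack([ls,a([(35,463)],230,165,0,300)])}
for oo in(o,{'top':o['top']},{'scene':o['scene']}):
    p,res=fit(P,oo,[.55,.12,.15]);print('chest',p.round(4),np.degrees(p[2]).round(2),res.round(1))
p,_=fit(P,o,[.55,.12,.15])
slot=W(p,np.array([[-.03,-.03,.156]]))[0];print('slot',slot.round(4))
k1,k2=a([(206,158)],210,165)[0],a([(194,422)],230,165,0,300)[0]
K=two('top',k1,'scene',k2);print('knobtop',K.round(4))
def loc(X): d=X-slot;c,s=np.cos(p[2]),np.sin(p[2]);return np.array([c*d[0]+s*d[1],-s*d[0]+c*d[1],d[2]]).round(4)
print('knob in slot',loc(K),loc(plane('top',k1,.187)),loc(plane('scene',k2,.187)))
st=a([(42,135),(308,97),(325,190),(55,238)],210,165);print('strip top', [loc(plane('top',q,.163)).tolist() for q in st])
ss=a([(313,547),(74,455),(115,375),(355,462)],230,165,0,300);print('strip sc', [loc(plane('scene',q,.163)).tolist() for q in ss])
# rack plate top corners (+x+y),(+x-y),(-x-y),(-x+y)
rt=sub('top',a([(455,130),(748,72),(782,208),(477,268)],340,162,400));rs=sub('scene',a([(688,515),(440,437),(490,355),(740,424)],125,125,400,300))
RP=np.array([[.045,.1,.1],[.045,-.1,.1],[-.045,-.1,.1],[-.045,.1,.1]])
print(rt.round(1).tolist(),rs.round(1).tolist())
for oo in({'top':rt,'scene':rs},{'top':rt},{'scene':rs}):
    q,res=fit(RP,oo,[.5,-.3,.15]);print('rack',q.round(4),np.degrees(q[2]).round(2),res.round(1),'pockets',W(q,np.array([[0,.04,.1],[0,-.04,.1]])).round(4).tolist())
E
python3 est.py
```

```text
green [ 0.5507 -0.3036  0.1742] (378.50943396226415, 193.88679245283018) (167.69230769230768, 140.73076923076923) [[378.91955532 193.6901348 ]] [[167.99808729 140.8324239 ]]
top-plane [ 0.55058833 -0.30335131  0.171     ] [ 0.54933691 -0.30683148  0.171     ]
lid [[195.5, 158.1999969482422], [284.1000061035156, 145.1999969482422], [297.1000061035156, 221.39999389648438], [205.89999389648438, 235.3000030517578]] [[296.5, 253.10000610351562], [210.39999389648438, 219.3000030517578], [240.5, 164.6999969482422], [322.8999938964844, 188.39999389648438]]
gland [0.6027 0.0255 0.1718]
chest [0.5559 0.1172 0.1852] 10.61 [ 0.3  0.2 -0.  -0.1  0.2 -0.4  0.3 -0.1  0.5 -0.4  0.3  0.2  0.4  0.4
  2.4 -4.5  0.2  0.2 -0.4  0. ]
chest [0.5554 0.118  0.1821] 10.43 [ 0.1  0.2 -0.1  0.2 -0.2 -0.1 -0.1 -0.1  0.2 -0.2]
chest [0.5567 0.1159 0.1924] 11.02 [ 0.2  0.1  0.1  0.8  1.6 -4.4 -0.4 -0.1 -0.9  0.3]
slot [0.5319 0.0821 0.156 ]
knobtop [0.5285 0.0997 0.1893]
knob in slot [-0.0001  0.0179  0.0333] [0.     0.0186 0.031 ] [-0.0013  0.0168  0.031 ]
strip top [[0.0342, 0.1189, 0.007], [0.0324, -0.0522, 0.0
[... 223 characters left out ...]
779296875, 176.1999969482422], [415.6000061035156, 203.10000610351562], [357.8999938964844, 214.3000030517578]] [[180.5, 167.8000030517578], [131.3000030517578, 149.8000030517578], [142.60000610351562, 135.60000610351562], [191.5, 148.39999389648438]]
rack [ 0.5593 -0.3439  0.2217] 12.71 [-0.2  1.   0.6  0.2  0.2 -0.7 -0.2 -0.6  0.1 -0.1 -0.   1.5  0.5 -2.4
 -0.1  0.3] pockets [[0.5505, -0.3049, 0.1], [0.5681, -0.3829, 0.1]]
rack [ 0.5591 -0.3436  0.2188] 12.54 [-0.3  0.9  0.6  0.4  0.1 -0.6 -0.3 -0.6] pockets [[0.5504, -0.3045, 0.1], [0.5678, -0.3826, 0.1]]
rack [ 0.5597 -0.3442  0.2274] 13.03 [ 0.1 -0.1 -0.2  1.6  0.3 -2.3 -0.2  0.2] pockets [[0.5507, -0.3052, 0.1], [0.5687, -0.3831, 0.1]]
```

```bash
cat > d.py <<'E'
import sys
from h import *
from scipy.spatial.transform import Rotation as Ro
s=ctrl.get_state();x,y,z,yaw=map(float,sys.argv[1:5])
R=Ro.from_euler('xyz',s['eef_rot'],degrees=True);p=s['tcp_pos']
print('t',s['t'],'pos',p.round(4),s['eef_rot'].round(2),'F',s['wrist_force'].round(1),'w',round(s['gripper_width'],4),'g',round(s['gripper_force'],1))
print('shift tool mm',(R.inv().apply(np.array([x,y,z])-p)*1e3).round(1),'turn',(R.inv()*Ro.from_euler('xyz',[180,0,yaw],degrees=True)).as_rotvec(degrees=True).round(2))
E
python3 -m handwheel '[[[0,0,8.4,0,0,-45,88],[0,0,8.4,0,0,-45,88],[0,0,8.4,0,0,0,88],[0,0,8.4,0,0,0,88],[0,0,8.4,0,0,0,88]]]'
python3 -m handwheel '[[[0,0,8.4,0,0,0,60],[0,0,8.3,0,0,0,60],[0,0,0,0,0,0,44]]]'
python3 d.py .5285 .0998 .32 100.5
python3 -c "
from h import *
print(plane('top',(118.4,218.9),0))"
```

```text
t: 0.6
tcp_pos: [0.2395, 0.631, 0.3288]
eef_rot: [180.0, 0.0, 116.9]
wrist_force: [0.3, -0.8, -0.0]
gripper_width: 0.088
gripper_force: 0.0
t: 0.9
tcp_pos: [0.2395, 0.6308, 0.328]
eef_rot: [-180.0, 0.1, 100.5]
wrist_force: [-0.6, -0.0, 0.0]
gripper_width: 0.0662
gripper_force: 0.0
t 0.9 pos [0.2395 0.6308 0.328 ] [-1.7996e+02  6.0000e-02  1.0049e+02] F [-0.6 -0.   0. ] w 0.0662 g 0.0
shift tool mm [-574.7  187.5    8.4] turn [-0.04  0.06 -0.01]
[0.46015997 0.57094035 0.        ]
```

```bash
python3 -m handwheel '[[[0,0,0,-44,14.4,0,44],[0,0,0,-44,14.4,0,44],[0,0,0,-44,14.4,0,44],[0,0,0,-44,14.4,0,44],[0,0,0,-44,14.4,0,44]]]' 25 >/dev/null
python3 -m handwheel '[[[0,0,0,-44,14.4,0,44],[0,0,0,-44,14.4,0,44],[0,0,0,-44,14.4,0,44],[0,0,0,-44,14.4,0,44],[0,0,0,-44,14.4,0,44]]]' >/dev/null
python3 -m handwheel '[[[0,0,0,-44,14.4,0,44],[0,0,0,-44,14.4,0,44],[0,0,0,-44,14.4,0,44],[0,0,0,0,0,0,44],[0,0,0,0,0,0,44]]]'
python3 d.py .5285 .0998 .17 100.5
```

```text
t: 2.4
tcp_pos: [0.528, 0.102, 0.3282]
eef_rot: [-179.9, -0.0, 100.5]
wrist_force: [0.6, 0.0, -0.4]
gripper_width: 0.044
gripper_force: 0.0
t 2.4 pos [0.528  0.102  0.3282] [-1.7994e+02 -4.0000e-02  1.0050e+02] F [ 0.6  0.  -0.4] w 0.044 g 0.0
shift tool mm [ -2.4   0.3 158.2] turn [-0.06 -0.04 -0.  ]
```

```bash
python3 -m handwheel '[[[0,0,0,-2.4,0,45,44],[0,0,0,0,0,45,44],[0,0,0,0,0,35,44],[0,0,0,0,0,20,44],[0,0,0,0,0,13,44]]]'
python3 -m handwheel '[[[0,0,0,0,0,0,44],[0,0,0,0,0,0,0],[0,0,0,0,0,0,0],[0,0,0,0,0,0,0],[0,0,0,0,0,0,0]]]' 25
```

```text
t: 2.9
tcp_pos: [0.5262, 0.102, 0.1683]
eef_rot: [-179.8, -0.0, 100.7]
wrist_force: [-0.2, -0.2, -0.4]
gripper_width: 0.0438
gripper_force: 0.0
t: 3.4
tcp_pos: [0.5282, 0.1006, 0.1723]
eef_rot: [-180.0, -0.0, 100.5]
wrist_force: [-2.8, 0.9, 5.0]
gripper_width: 0.0191
gripper_force: 25.0
```

```bash
python3 -m handwheel '[[[0,0,0,12,0,0,0],[0,0,0,12,0,0,0],[0,0,0,12,0,0,0],[0,0,0,12,0,0,0],[0,0,0,9,0,0,0]]]'
python3 -m handwheel '[[[0,0,0,2,0,0,0],[0,0,0,1,0,0,0],[0,0,0,0,0,0,0],[0,0,0,0,0,0,0]]]'
```

```text
t: 3.9
tcp_pos: [0.5179, 0.1565, 0.1723]
eef_rot: [180.0, 0.0, 100.5]
wrist_force: [-3.3, -2.4, 5.3]
gripper_width: 0.0191
gripper_force: 25.0
t: 4.3
tcp_pos: [0.5174, 0.1592, 0.1722]
eef_rot: [180.0, 0.0, 100.5]
wrist_force: [-3.1, -2.0, 4.7]
gripper_width: 0.0192
gripper_force: 25.0
```

```bash
python3 -m handwheel '[[[0,0,0,0,0,0,44],[0,0,0,0,0,0,44],[0,0,0,0,0,0,44],[0,0,0,0,0,-20,60],[0,0,0,0,0,-30,60]]]'
python3 -m handwheel '[[[0,0,0,0,0,-40,70],[0,0,0,-40,0,-40,80],[0,0,0,-45,0,0,80],[0,0,0,-45,0,0,80],[0,0,0,-45,0,0,80]]]'
python3 -m handwheel '[[[0,0,0,-45,0,0,80],[0,0,0,-45,0,0,80],[0,0,0,-45,0,0,80],[0,0,0,0,0,0,80]]]'
python3 - <<'E'
from h import *
for n,(x,y) in(("top",(205,165)),("scene",(230,165))):
    im=snap(n,n+'1.png');c=cv2.resize(im[y:y+60,x:x+80],(400,300),interpolation=cv2.INTER_CUBIC)
    globals()[n]=c
cv2.imwrite('pics/m1.png',np.hstack([top,scene]))
E
python3 d.py .5507 -.3045 .25 102.5
```

```text
t: 4.8
tcp_pos: [0.5158, 0.159, 0.2187]
eef_rot: [-179.7, 0.0, 100.5]
wrist_force: [0.9, -0.3, -0.6]
gripper_width: 0.0569
gripper_force: 0.0
t: 5.3
tcp_pos: [0.5491, -0.0094, 0.2968]
eef_rot: [179.9, 0.0, 100.6]
wrist_force: [0.3, -0.3, -1.0]
gripper_width: 0.08
gripper_force: 0.0
t: 5.7
tcp_pos: [0.5737, -0.1458, 0.2956]
eef_rot: [-180.0, 0.1, 100.2]
wrist_force: [-0.2, 0.4, 0.4]
gripper_width: 0.0798
gripper_force: 0.0
t 5.8 pos [ 0.5731 -0.1416  0.2956] [-1.7997e+02 -6.0000e-02  1.0037e+02] F [-0.1  0.8  0.6] w 0.0801 g 0.0
shift tool mm [-156.3  -51.3   45.5] turn [-0.03 -0.06 -2.13]
```

View pics/m1.png

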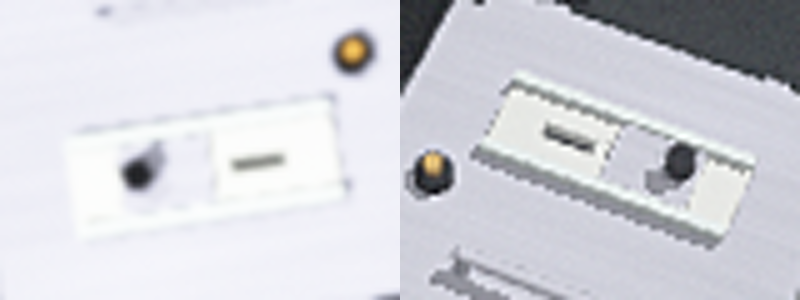

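The shutter is open and the dark slot is uncovered, at crop (258,161) in the top view and (169,137) in the scene view. Next I'll measure the slot and shutter travel.

```bash
python3 - <<'E'
from h import *
C={}
for n,(u,v) in(("top",(205+258/5-.4,165+161/5-.4)),("scene",(230+169/5-.4,165+137/5-.4))):
    g=cv2.cvtColor(cv2.imread(f'pics/{n}1.png'),cv2.COLOR_BGR2GRAY).astype(float)
    x0,y0=int(round(u))-9,int(round(v))-(5 if n=="top" else 6);w=g[y0:y0+(11 if n=="top" else 12),x0:x0+18]
    print(w.astype(int)) if n=="scene" else 0
    d=np.clip(np.median(w)-25-w,0,None) if n=="top" else np.clip(200-w,0,None)
    yy,xx=np.mgrid[:w.shape[0],:w.shape[1]];C[n]=((d*xx).sum()/d.sum()+x0,(d*yy).sum()/d.sum()+y0)
    D=d/d.sum();X=xx+x0-C[n][0];Y=yy+y0-C[n][1];a=.5*np.arctan2(2*(D*X*Y).sum(),(D*(X*X-Y*Y)).sum())
    p=[plane(n,(C[n][0]+k*8*np.cos(a),C[n][1]+k*8*np.sin(a)),.156) for k in(-1,1)];e=(p[0]-p[1])*(-1 if n=="scene" else 1)
    print(n,C[n],plane(n,C[n],.156).round(4),'yaw',np.degrees(np.arctan2(-e[0],e[1])).round(1))
print(two('top',C['top'],'scene',C['scene']))
k=two('top',(205+137/5-.4,165+173/5-.4),'scene',(230+282/5-.4,165+154/5-.4));print('knob',k)
E
```

```text
top (np.float64(256.0301810865191), np.float64(197.02280348759223)) [0.5309 0.0839 0.156 ] yaw 9.2
[[230 231 231 231 234 236 234 236 235 149 155 154 152 152 182 226 244 241]
 [231 230 230 231 231 233 231 235 235 232 236 236 150 146 146 149 179 181]
 [231 231 231 230 232 234 234 234 232 234 235 236 234 237 235 152 151 142]
 [230 230 232 232 235 194 236 241 237 235 232 232 232 234 237 234 235 154]
 [230 230 232 236 225 137 154 171 207 236 239 238 233 233 232 234 238 235]
 [231 230 231 233 185  89 124 145 154 172 198 208 235 239 236 233 232 234]
 [230 230 231 234 219 139  93  81 102 131 152 149 170 197 233 227 233 234]
 [232 230 231 232 235 235 239 202  99  53  88 126 145 144 160 204 234 209]
 [230 229 231 231 233 234 238 237 239 237 203 104  60  80 133 242 238 236]
 [233 234 232 231 230 231 232 233 235 236 240 240 203 185 166 241 237 157]
 [242 239 237 233 227 231 230 230 232 233 233 236 235 235 233 237 236 135]
 [184 182 227 242 236 236 233 232 229 232 232 231 232 232 233 234 236 221]]
scene (np.float64(264.42385444743934), np.float64(191.31637466307276)) [0.5259 0.0829 0.156 ] yaw 49.6
[0.52965362 0.08457126 0.16281097]
knob [0.51704071 0.1584904  0.18841537]
```

```bash
python3 -m handwheel '[[[0,0,-2,-40,-10,0,80],[0,0,0,-40,-14,0,80],[0,0,0,-40,-14,0,80],[0,0,0,-36,-14,20,80],[0,0,0,0,0,20,80]]]' >/dev/null
python3 -m handwheel '[[[0,0,0,0,0,0,80],[0,0,0,0,0,0,80],[0,0,0,0,0,0,80]]]' 
python3 d.py .5507 -.3045 .121 102.5
```

```text
t: 6.6
tcp_pos: [0.5558, -0.303, 0.2575]
eef_rot: [179.9, 0.1, 102.6]
wrist_force: [0.6, 0.3, 0.3]
gripper_width: 0.0802
gripper_force: 0.0
t 6.6 pos [ 0.5558 -0.303   0.2575] [1.7991e+02 6.0000e-02 1.0263e+02] F [0.6 0.3 0.3] w 0.0802 g 0.0
shift tool mm [ -0.2  -5.5 136.5] turn [0.09 0.06 0.13]
```

```bash
python3 -m handwheel '[[[0,0,0,0,-5,45,80],[0,0,0,0,0,40,80],[0,0,0,0,0,30,70],[0,0,0,0,0,15,60],[0,0,0,0,0,6,56]]]' 
python3 -m handwheel '[[[0,0,0,0,0,0,45],[0,0,0,0,0,0,38],[0,0,0,0,0,0,0],[0,0,0,0,0,0,0],[0,0,0,0,0,0,0]]]' 30
python3 - <<'E'
from h import *
n='scene';g=cv2.cvtColor(cv2.imread('pics/scene1.png'),cv2.COLOR_BGR2GRAY)
for th in(170,190,210,220):
  w=(g<th).astype(np.uint8);N,l,s,c=cv2.connectedComponentsWithStats(w,connectivity=4);i=l[193,263]
  m=l==i;d=np.where(cv2.dilate(m.astype(np.uint8),np.ones((3,3)))>0,np.clip(234.-g,0,150),0)[180:205,250:280]
  yy,xx=np.mgrid[180:205,250:280];cw=((d*xx).sum()/d.sum(),(d*yy).sum()/d.sum())
  r=cv2.minAreaRect(np.argwhere(m)[:,::-1].astype(np.float32))[0]
  print(th,s[i],c[i],plane(n,c[i],.156).round(4),plane(n,cw,.156).round(4),plane(n,r,.156).round(4))
n='top';g=cv2.cvtColor(cv2.imread('pics/top1.png'),cv2.COLOR_BGR2GRAY);print(g[192:203,247:266])
for th in(200,215,225,235,245):
  w=(g<th).astype(np.uint8);N,l,s,c=cv2.connectedComponentsWithStats(w,connectivity=4);i=l[197,256]
  r=cv2.minAreaRect(np.argwhere(l==i)[:,::-1].astype(np.float32));print(th,s[i],plane(n,c[i],.156).round(4),plane(n,r[0],.156).round(4),r[1])
E
```

```text
t: 7.1
tcp_pos: [0.5499, -0.3044, 0.1194]
eef_rot: [-180.0, -0.1, 102.6]
wrist_force: [0.2, 0.4, -0.6]
gripper_width: 0.0582
gripper_force: 0.0
t: 7.6
tcp_pos: [0.5509, -0.3061, 0.1221]
eef_rot: [179.9, 0.1, 102.5]
wrist_force: [-0.7, -0.1, 6.4]
gripper_width: 0.0297
gripper_force: 30.0
170 [259 190  10   6  25] [263.36 192.4 ] [0.5314 0.0823 0.156 ] [0.5314 0.0819 0.156 ] [0.5309 0.0827 0.156 ]
190 [258 190  11   6  30] [263.3 192.3] [0.5312 0.0819 0.156 ] [0.5314 0.0818 0.156 ] [0.531  0.0817 0.156 ]
210 [258 189  12   7  39] [263.48717949 192.23076923] [0.5306 0.0823 0.156 ] [0.5314 0.0818 0.156 ] [0.5305 0.082  0.156 ]
220 [258 189  12   7  40] [263.35  192.225] [0.5308 0.0819 0.156 ] [0.5314 0.0818 0.156 ] [0.5307 0.0821 0.156 ]
[[242 250 252 252 252 252 252 252 252 252 252 252 252 252 252 252 252 252
  252]
 [239 251 253 252 253 253 252 253 252 253 252 252 252 252 252 252 252 252
  252]
 [238 251 253 253 253 252 252 252 251 251 251 250 249 248 248 250 252 252
  252]
 [239 251 252 252 250 249 248 245 242 240 238 233 227 225 230 245 251 252
  252]
 [241 250 252 247 235 226 220 20
[... 290 characters left out ...]
]
 [234 239 250 251 249 248 248 250 251 251 252 252 252 252 252 252 253 253
  253]
 [229 238 250 252 252 252 252 253 253 253 252 252 253 253 253 252 251 251
  251]
 [231 240 251 253 253 253 253 252 253 252 251 251 251 252 251 249 245 244
  245]]
200 [251 196  11   3  24] [0.5312 0.0834 0.156 ] [0.531 0.084 0.156] (2.0, 10.0)
215 [251 196  11   3  27] [0.531 0.084 0.156] [0.531 0.084 0.156] (2.0, 10.0)
225 [251 196  11   4  30] [0.5308 0.0845 0.156 ] [0.531 0.084 0.156] (2.828427314758301, 10.18233871459961)
235 [251 195  11   5  38] [0.5312 0.0836 0.156 ] [0.5311 0.0838 0.156 ] (3.2879798412323, 10.357135772705078)
245 [250 195  13   5  51] [0.531 0.084 0.156] [0.531 0.084 0.156] (4.0, 12.0)
```

```bash
python3 -m handwheel '[[[0,0,0,0,0,-10,0],[0,0,0,0,0,-20,0],[0,0,0,0,0,-30,0],[0,0,0,0,0,-30,0],[0,0,0,0,0,-30,0]]]' 45
python3 -m handwheel '[[[0,0,0,0,0,-35,0],[0,0,0,0,0,-35,0],[0,0,0,0,0,-20,0],[0,0,0,0,0,0,0],[0,0,0,0,0,0,0]]]'
python3 d.py .5313 .083 .332 100.5
```

```text
t: 8.1
tcp_pos: [0.5493, -0.305, 0.2408]
eef_rot: [-179.9, -0.1, 102.5]
wrist_force: [0.8, -0.6, -0.3]
gripper_width: 0.0294
gripper_force: 45.0
t: 8.6
tcp_pos: [0.5496, -0.3052, 0.3295]
eef_rot: [-180.0, -0.0, 102.5]
wrist_force: [-0.1, -0.1, -1.9]
gripper_width: 0.0296
gripper_force: 45.0
t 8.6 pos [ 0.5496 -0.3052  0.3295] [-1.7998e+02 -2.0000e-02  1.0251e+02] F [-0.1 -0.1 -1.9] w 0.0296 g 45.0
shift tool mm [383.   66.2  -2.3] turn [-0.02 -0.02  2.01]
```

```bash
python3 -m handwheel '[[[0,0,1,10,0,0,0],[0,0,1,23,5,0,0],[0,0,0,35,7,0,0],[0,0,0,35,7,0,0],[0,0,0,35,7,0,0]]]' >/dev/null
python3 -m handwheel '[[[0,0,0,35,7,0,0],[0,0,0,35,7,0,0],[0,0,0,35,7,0,0],[0,0,0,35,7,0,0],[0,0,0,25,5,0,0]]]' >/dev/null
python3 -m handwheel '[[[0,0,0,20,0,0,0],[0,0,0,10,0,0,0],[0,0,0,0,0,0,0],[0,0,0,0,0,0,0]]]'
python3 d.py .5313 .083 .332 100.5
```

```text
t: 10.0
tcp_pos: [0.5459, 0.0324, 0.3291]
eef_rot: [-179.9, 0.0, 100.5]
wrist_force: [-0.4, 0.7, -2.6]
gripper_width: 0.0298
gripper_force: 45.0
t 10.0 pos [0.5459 0.0324 0.3291] [-1.7991e+02  2.0000e-02  1.0052e+02] F [-0.4  0.7 -2.6] w 0.0298 g 45.0
shift tool mm [52.4 -5.2 -2.9] turn [-0.09  0.02  0.02]
```

```bash
python3 -m handwheel '[[[0,0,0,20,-2.5,0,0],[0,0,0,20,-2.7,0,0],[0,0,0,12.4,0,0,0],[0,0,0,0,0,0,0],[0,0,0,0,0,0,0]]]'
python3 d.py .5313 .083 .277 100.5
python3 - <<'E'
from h import *
for n in("top","scene"):
    im=snap(n,n+'2.png');u,v=proj(n,[[.531,.083,.24]])[0].astype(int);print(n,u,v)
    globals()[n]=cv2.resize(im[v-50:v+50,u-50:u+50],(400,400),interpolation=cv2.INTER_CUBIC)
cv2.imwrite('pics/m2.png',np.hstack([top,scene]))
E
```

```text
t: 10.5
tcp_pos: [0.532, 0.0826, 0.33]
eef_rot: [-180.0, 0.0, 100.5]
wrist_force: [-0.1, 0.2, -3.0]
gripper_width: 0.0295
gripper_force: 45.0
t 10.5 pos [0.532  0.0826 0.33  ] [-1.8000e+02  5.0000e-02  1.0051e+02] F [-0.1  0.2 -3. ] w 0.0295 g 45.0
shift tool mm [ 0.6 -0.6 53. ] turn [-0.    0.05  0.01]
top 256 192
scene 264 178
```

View pics/m2.png

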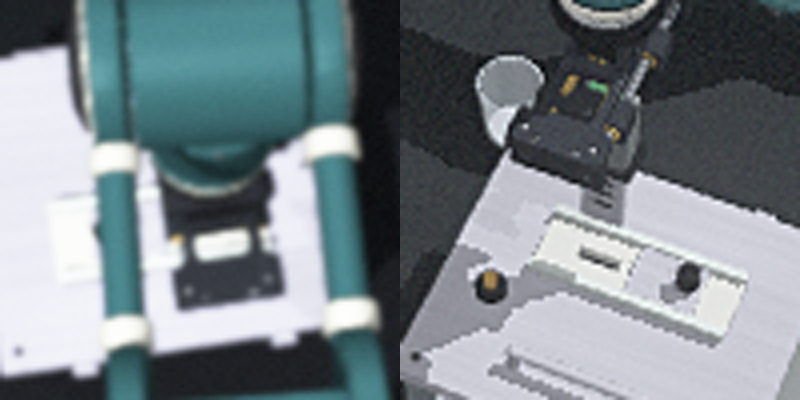

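In the scene half of the picture, the held blade hangs at about crop (603,200) with the open slot just below it at (600,258). I'll lower it and measure from closer.

```bash
python3 -m handwheel '[[[0,0,0,0.6,-0.6,20,0],[0,0,0,0,0,18,0],[0,0,0,0,0,8,0],[0,0,0,0,0,0,0],[0,0,0,0,0,0,0]]]'
python3 d.py .5313 .083 .277 100.5
python3 - <<'E'
from h import *
n='scene';im=snap(n,'scene3.png');p=ctrl.get_state()['tcp_pos'];print(proj(n,[[p[0],p[1],p[2]-.112],[p[0],p[1],p[2]-.03],[.5313,.083,.156]]).round(1))
c=im[160:210,235:295];cv2.imwrite('pics/m3.png',cv2.resize(c,(720,600),interpolation=cv2.INTER_NEAREST))
E
```

```text
t: 11.1
tcp_pos: [0.5314, 0.0835, 0.2846]
eef_rot: [180.0, 0.0, 100.5]
wrist_force: [0.2, 0.4, -2.0]
gripper_width: 0.0298
gripper_force: 45.0
t 11.1 pos [0.5314 0.0835 0.2846] [1.7997e+02 1.0000e-02 1.0049e+02] F [ 0.2  0.4 -2. ] w 0.0298 g 45.0
shift tool mm [-0.5 -0.2  7.6] turn [ 0.03  0.01 -0.01]
[[263.8 190. ]
 [264.3 176.2]
 [263.6 192.5]]
```

View pics/m3.png

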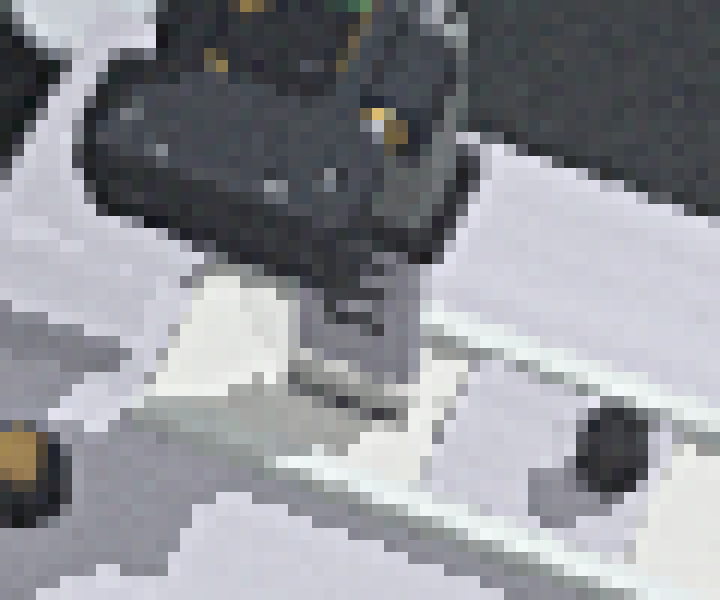

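The blade (edges at crop x ≈300 and 420, bottom at y ≈362–388) hangs just above the slot (x ≈288–408, y ≈360–425). I'll find the edges at sub-pixel level and compare them with the projections.

```bash
python3 - <<'E'
from h import *
n='scene';im=cv2.imread('pics/scene3.png').astype(float)
p=ctrl.get_state()['tcp_pos'];a=np.radians(10.5);ex=np.array([np.cos(a),np.sin(a),0]);ey=np.array([-np.sin(a),np.cos(a),0])
print(im[182:196,256:274,1].astype(int));print(im[182:192,256:274].sum(2).astype(int)//3)
for z in(.172,.18,.19):
    b=np.array([p[0],p[1],z]);print(z,proj(n,[b+sx*.004*ex+s*.017*ey for s in(-1,1) for sx in(1,-1)]).round(2).tolist())
s0=np.array([.5313,.083,.156]);print('slot corners',proj(n,[s0+s*.018*ey+q*.005*ex for s in(-1,1) for q in(1,-1)]).round(2).tolist())
print('px/mm along y',proj(n,[s0,s0+.01*ey]).tolist())
E
```

```text
[[112  61  39  43  45  63  51  59  53  79  64 100 121 131 181 222 218 211]
 [143 145 120 115  59  49  53  58  63 117 126 124 122 138 192 213 210 210]
 [226 229 142 140 125 104  64  65  62  61  64 113 123 129 186 209 205 202]
 [222 226 226 181 124 128  61 109 141 134 104 123 128 139 207 234 210 203]
 [219 220 227 178 116 130  90  54  68  70 110 132 123 143 233 245 237 235]
 [215 220 225 176 114 126 131 127 128  97  62 131 129 141 182 183 228 242]
 [229 217 225 176 111 122 126 129 131 129 122 132 123 140 156 141 148 180]
 [232 231 224 175 198 150 126 117 119 123 125 131 123 153 223 157 153 149]
 [236 237 226 134 143 155 196 201 153 123 122 125 121 149 224 238 235 235]
 [173 243 190  94 124 146 146 161 184 154 130 152 118 168 239 234 235 198]
 [159 180 173 126 100  91 109 131 148 148 154 193 210 228 237 235 235 163]
 [165 168 171 167 170 137 106  57  86 131 140 150 149 206 236 209 197 222]
 [166 169 164 170 172 167 172 158 144 107  58  79 134 239 238 232 158 211]
 [166 168 166 170 166 166 172 167 167 164 204 184 160 240 233 156 221 204]]
[[110  61  41  42  47  63  52  59  54  82  63 102
[... 418 characters left out ...]
 114 124 129 131 133 132 126 133 126 144 155 140 145 177]
 [230 230 222 174 198 152 130 120 122 126 128 131 127 155 222 155 152 147]
 [234 235 225 133 142 153 194 200 153 127 125 127 124 152 223 236 234 233]
 [172 241 188  94 122 145 145 160 183 153 131 153 121 170 237 232 233 196]]
0.172 [[258.49, 189.33], [259.44, 187.42], [268.11, 192.88], [269.05, 190.94]]
0.18 [[258.51, 188.05], [259.47, 186.13], [268.19, 191.61], [269.13, 189.67]]
0.19 [[258.54, 186.44], [259.51, 184.51], [268.28, 190.01], [269.22, 188.06]]
slot corners [[257.93, 191.82], [259.12, 189.44], [268.03, 195.55], [269.19, 193.15]]
px/mm along y [[263.5569674914996, 192.48478701907442], [266.3618470027181, 193.5196677562899]]
```

```bash
python3 -m handwheel '[[[0,0,0,-2.8,0,0,0],[0,0,0,0,0,5,0],[0,0,0,0,0,5,0],[0,0,0,0,0,0,0],[0,0,0,0,0,0,0]]]'
python3 d.py .5319 .0807 .262 100.5
python3 -m handwheel '[[[0,0,0,0,0,2,0],[0,0,0,0,0,2,0],[0,0,0,0,0,2,0],[0,0,0,0,0,2,0],[0,0,0,0,0,0,0]]]'
python3 d.py .5319 .0807 .262 100.5
```

```text
t: 11.65
tcp_pos: [0.5313, 0.0811, 0.2737]
eef_rot: [-180.0, -0.0, 100.5]
wrist_force: [-0.0, 0.0, -2.1]
gripper_width: 0.03
gripper_force: 45.0
t 11.65 pos [0.5313 0.0811 0.2737] [-179.95   -0.    100.52] F [-0.   0.  -2.1] w 0.03 g 45.0
shift tool mm [-0.5  0.6 11.7] turn [-0.05 -0.    0.02]
t: 12.15
tcp_pos: [0.5313, 0.081, 0.2656]
eef_rot: [-180.0, -0.0, 100.5]
wrist_force: [0.0, -1.2, -1.4]
gripper_width: 0.0293
gripper_force: 45.0
t 12.15 pos [0.5313 0.081  0.2656] [-179.96   -0.    100.51] F [ 0.  -1.2 -1.4] w 0.0293 g 45.0
shift tool mm [-0.4  0.5  3.6] turn [-0.04 -0.    0.01]
```

```bash
python3 -m handwheel '[[[0,0,0,-0.3,0.3,1.5,0],[0,0,0,0,0,1.5,0],[0,0,0,0,0,1.5,0],[0,0,0,0,0,0,0]]]'
python3 -m handwheel '[[[0,0,0,0,0,1.5,0],[0,0,0,0,0,1.5,0],[0,0,0,0,0,1.5,0],[0,0,0,0,0,0,0]]]'
python3 d.py .5319 .0807 .262 100.5
```

```text
t: 12.55
tcp_pos: [0.5317, 0.0808, 0.2612]
eef_rot: [-180.0, -0.0, 100.5]
wrist_force: [0.3, 0.2, -1.7]
gripper_width: 0.0295
gripper_force: 45.0
t: 12.95
tcp_pos: [0.5317, 0.0808, 0.2567]
eef_rot: [-180.0, -0.0, 100.5]
wrist_force: [-0.8, 0.3, -2.0]
gripper_width: 0.0296
gripper_force: 45.0
t 12.95 pos [0.5317 0.0808 0.2567] [-179.97   -0.    100.51] F [-0.8  0.3 -2. ] w 0.0296 g 45.0
shift tool mm [-0.1  0.2 -5.3] turn [-0.03 -0.    0.01]
```

```bash
python3 -m handwheel '[[[0,0,0,0,0,3,0],[0,0,0,0,0,3,0],[0,0,0,0,0,3,0],[0,0,0,0,0,3,0],[0,0,0,0,0,0,0]]]'
python3 -m handwheel '[[[0,0,0,0,0,4,0],[0,0,0,0,0,4,0],[0,0,0,0,0,4,0],[0,0,0,0,0,4,0],[0,0,0,0,0,0,0]]]'
python3 d.py .5319 .0807 .203 100.5
```

```text
t: 13.45
tcp_pos: [0.5315, 0.0807, 0.2443]
eef_rot: [-179.9, -0.0, 100.5]
wrist_force: [-0.1, 0.3, -1.6]
gripper_width: 0.0297
gripper_force: 45.0
t: 13.95
tcp_pos: [0.5313, 0.0808, 0.2281]
eef_rot: [-179.9, -0.0, 100.5]
wrist_force: [0.8, -0.7, -2.5]
gripper_width: 0.03
gripper_force: 45.0
t 13.95 pos [0.5313 0.0808 0.2281] [-1.7991e+02 -1.0000e-02  1.0051e+02] F [ 0.8 -0.7 -2.5] w 0.03 g 45.0
shift tool mm [-0.2  0.6 25.1] turn [-0.09 -0.01  0.01]
```

```bash
python3 -m handwheel '[[[0,0,0,0,0.2,4,0],[0,0,0,0,0,4,0],[0,0,0,0,0,4,0],[0,0,0,0,0,4,0],[0,0,0,0,0,4,0]]]'
python3 -m handwheel '[[[0,0,0,0,0,3,0],[0,0,0,0,0,0,0],[0,0,0,0,0,0,0],[0,0,0,0,0,0,0],[0,0,0,0,0,0,0]]]'
python3 - <<'E'
from h import *
im=snap('scene','scene4.png');cv2.imwrite('pics/m4.png',cv2.resize(im[150:210,230:310],(800,600),interpolation=cv2.INTER_CUBIC))
E
python3 d.py .5319 .0807 .203 100.5
```

```text
t: 14.45
tcp_pos: [0.532, 0.0808, 0.2086]
eef_rot: [-180.0, 0.0, 100.5]
wrist_force: [-1.0, -0.5, -1.2]
gripper_width: 0.03
gripper_force: 45.0
t: 14.95
tcp_pos: [0.5323, 0.0809, 0.2063]
eef_rot: [180.0, 0.0, 100.5]
wrist_force: [0.5, 0.7, -2.2]
gripper_width: 0.0294
gripper_force: 45.0
t 15.0 pos [0.5322 0.0809 0.2063] [179.98   0.   100.51] F [-0.1  0.2 -1.3] w 0.0296 g 45.0
shift tool mm [-0.1 -0.4  3.3] turn [0.02 0.   0.01]
```

View pics/m4.png

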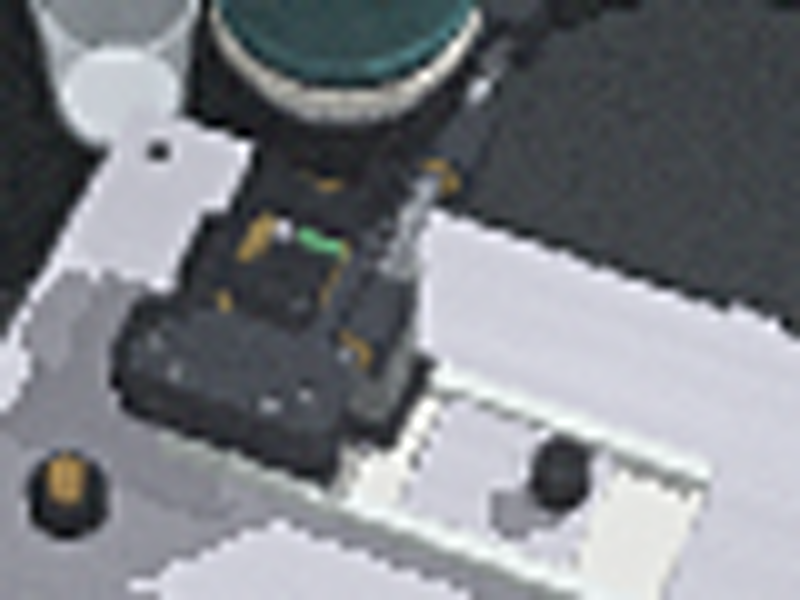

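The gripper sits low over the slot at crop (280,400), the green handle top is still between the fingers at (320,240), and the shutter is open with its knob at (560,475). The wrist still carries the hygrometer's weight, and the estimated tip depth is about 62 mm.

```bash
python3 -c "
from rig import ctrl
print(ctrl.sign_off())"
```

```text
the job is handed in; nothing more can be done
None
```

I slid the shutter open about 60 mm and handed the job in with the hygrometer held upright and its blade an estimated 62 mm down through the slot; the wrist showed no sign of forcing, and the sign-off gave no verdict.

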